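Close a metering valve onto its seat and lock it

ROBOT

A 7-joint arm with a two-finger parallel gripper is mounted at the origin on a cart in front of the work surface, level with it; the furniture and walls round the work are solid. World frame = base frame: x ahead of the robot, y to its left, z up, the work surface at z = 0. Lengths are in mm, angles in rad, forces in N, time in s.
With the tool pointing down it reaches from about 350 to 900 mm from the base axis. Payload 7.2 kg.
Tool frame: the origin (TCP) lies between the finger pads; the fingertips stand 11 mm ahead of it and the grasp point (between the pads) lies 8 mm behind it (robot.finger_overhang is the distance from the TCP to the fingertips, in mm); z points along the fingers, y is the line along which they close (so a half turn about z gives the same grasp; the last joint's range is limited). The gripper opens to 88 mm and grips with 3 to 60 N. Pads are 20 mm wide; open, the fingers measure 115 mm over their backs; the gripper's body (75 mm by 178 mm) begins 61 mm behind the grasp point.
Start: joints at [-1.323, 0.411, -0.013, 1.596, 0.006, 1.134, -0.082], TCP at [194.12, 594.093, 233.653] pointing down, gripper open.
Joint ranges: [-2.95, 2.95], [-0.29, 1.99], [-1.47, 1.44], [0.14, 2.54], [-1.03, 4.17], [0.13, 1.85], [-2.86, 2.86]. Speed limits (rad/s): [2.39, 2.39, 3.01, 3.01, 3.14, 3.14, 3.14].

INTERFACE

Orientations are given as a 3x3 rotation matrix whose columns are the frame's x, y, z axes.
In Python, from plant import robot gives the robot as it stands.
- The arm moves only by the shell command python3 -m handwheel 'ROWS' [FORCE]. ROWS is JSON, a list of rows, each an object with "grip": the gripper command: -1 is fully open, 1 is shut, values between are in proportion; "travel": the shift along the world's x, y, z in units of 0.06 m (1.0 is 0.06 m), a list of three; "roll": the turn about the world's z in units of 30 degrees (1.0 is 30 degrees). A call has 1 to 12 rows; each row shifts and turns the commanded pose from where the row before left it; what a row does not reach is not made up. A row lasts 1/8 s, in which the tool goes at most 62.5 mm and 10.7 degrees, less where a joint would pass 70% of its speed; a pose out of reach is approached as far as the arm can. A call with a number of a shift or a turn outside -1 to 1 is refused whole. A call with a gripper value outside its range is refused whole. The fingers move at their own pace and stop on an object; FORCE is the grip in N (left out, the last holds). Time passes only in rows, so rows that do not move let the fingers close. It gives the time, the measured TCP pose, the force, the opening and the grip force at its end, in the units of the state.
- robot.read_state(): the state, without advancing time (a new reading comes with each control period).
- robot.capture(name): name is "scene" or "top" or "wrist"; returns a dict with "image" (384x512x3 uint8, red, green, blue), "fx", "fy", "cx", "cy" (pixels), "R" (3x3) and "t" (3): a world point X has camera coordinates R X + t. Camera axes: x right, y down, z forward; pixel columns grow to the right and rows downward; lengths in mm; the calibration is good to about 2 mm. A picture is of the moment at which its call begins. There is no depth.
- robot.close_job(): hands the job in; it is judged then, once.
The state is a dict: "t": time; "q": joint angles; "joint_velocities": joint speeds; "tau": joint torques, N m; "ee_pos": TCP position; "orientation": TCP orientation; "force": force on the tool from outside, world axes, zero at the start; "moment": the same for the moment, N m; "finger_gap": opening from 0.0 (shut) to 1.0 (fully open); "finger_force": force on a finger pad.
Only numpy, scipy, OpenCV 4.12 (cv2) and the standard library are available. Lean on these libraries where they do the work, as an engineer would, in place of code of your own. Each camera call takes 0.05 s, during which the arm holds its last target. There are 200 camera calls.

TASK

Close and lock the metering valve. First turn its inner black wing knob clockwise (seen from above) until you feel the needle come snug on its seat, gently, without forcing it and without moving the blue ring round it; then turn the outer blue locking ring clockwise until its white pointer lines up with the red mark, with the wing knob left snug on its seat. Let go and leave the other things standing where they are.

Things in the scene. Friction and masses are not known exactly. Their poses are not given: they have to be found in the camera images.
- valve: metering valve, fixed to the bench: steel base plate 124 x 100 x 8 mm, aluminium block 82 x 82 mm up to 60 mm, white dial disc of diameter 80 mm up to 64 mm, brass fittings along its y axis (out to 77 mm from the axis). Origin: centre of the underside; z up is the common axis of both knobs; its -x side carries the red mark.
- fine_knob: inner black wing knob. Origin on the valve's axis at the level of the bench (not at the grip). The wing is a flat bar 36 mm long (along own x), 12 mm wide (own y), from 92 to 114 mm above the bench; below it a round collar, diameter 31 mm, from 87 to 93 mm. It turns about z (clockwise closes) with a drag of about 0.10 N m and stays where it is left.
- wing_top (a point): centre of the top of the inner knob's wing, 114 mm above the bench, on the axis. The knob needs 0.3 to 1.55 rad clockwise to reach the seat; how far differs each time and cannot be seen.
- valve_seat: the seat hidden inside the block; the needle meets it 20 mm off the axis. Origin and axes as the valve (they do not show where the stop lies). Once met, the knob's torque rises springily by about 2.5 N m per rad above the drag. Snug is 0.05 to 0.2 N m above the drag; from 0.32 N m above it the seat is damaged.
- lock_ring (a joint): angle of the outer blue locking ring, rad: 0 = white pointer on the red mark (locked), negative = still to be turned clockwise by that much, growing clockwise from above. Ring of diameter 56 mm, from 66 to 86 mm above the bench, coaxial with the wing knob; friction about 0.15 N m, stays where it is left, no stop at the mark.
- ring_pointer (a point): the white pointer line at the outer edge of the ring's top, 26.5 mm from the axis, 86 mm above the bench
- lock_mark (a point): the red mark on the white dial disc, 34.5 mm from the axis, 65 mm above the bench
- bottle_amber: bystander: amber reagent bottle with black cap, 48 mm diameter, 103 mm tall; origin at the centre of its underside
- glass_flask: bystander: small clear hourglass-shaped flask, 47 mm diameter, 86 mm tall; origin at the centre of its underside
- bench_timer: bystander: white bench timer, 26 x 64 x 60 mm; origin at the centre of its underside
- tape: bystander: yellow roll of tape lying flat, 95 mm diameter, 19 mm tall; origin at the centre of its underside

How it is judged:
By the outcome, as a careful person would: the job done as asked, in the order asked, and still so for the second after the job is handed in, with the robot touching nothing.
It also fails if it takes over 72 s, if anything falls off the work surface, if the arm or the gripper's body presses on something with over 40 N, if the wrist force passes 120 N, or if a joint passes its speed limit or range.

## Working session

There is one attempt and no reset: what is moved stays moved. The work goes in short steps, Python scripts to look and compute and a shell command to move; the robot and the scene stay as the last step left them, time stands still between calls to the robot, and variables do not carry over. Pictures are saved under pics/ and viewed, at most 10 in all, crops included, and the job is handed in when it is done.

```bash
mkdir -p pics; ls; cat > h.py <<'E'
from plant import robot
import numpy as np, cv2
def snap(n,f):
    c=robot.capture(n); cv2.imwrite(f'pics/{f}.png',c['image'][:,:,::-1]); np.savez(f'pics/{f}.npz',**c); return c
def ray(c,u,v,z):
    R=np.array(c['R']);t=np.array(c['t']); o=-R.T@t
    d=R.T@np.array([(u-c['cx'])/c['fx'],(v-c['cy'])/c['fy'],1]); return o+d*(z-o[2])/d[2]
def proj(c,X):
    p=np.array(c['R'])@np.array(X,float)+np.array(c['t']); return np.array([c['fx']*p[0]/p[2]+c['cx'],c['fy']*p[1]/p[2]+c['cy']])
E
python3 - <<'E'
from h import *
a=snap('top','top1');b=snap('scene','scene1')
cv2.imwrite('pics/both.png',cv2.resize(np.hstack([a['image'],b['image']])[:,:,::-1],(800,300)))
print(robot.read_state(),robot.finger_overhang)
E
```

```text
pics
{'t': 0.1, 'q': array([-1.32318102,  0.41184817, -0.01271041,  1.59690788,  0.00560833,
        1.13433366, -0.08217354]), 'joint_velocities': array([-0.00041483, -0.00095452, -0.00145361, -0.00228831,  0.0004184 ,
       -0.001179  ,  0.00202399]), 'tau': array([ 2.97115614e-03, -5.89097965e+01,  6.43825158e-01, -2.91712868e+01,
       -5.37722139e-02,  1.44543964e-02,  4.04219770e-05]), 'ee_pos': array([194.02512492, 593.67064353, 232.89705782]), 'orientation': array([[-9.50559777e-01,  3.10541448e-01, -3.46840903e-04],
       [ 3.10541622e-01,  9.50558723e-01, -1.41963436e-03],
       [-1.11162662e-04, -1.45715585e-03, -9.99998932e-01]]), 'force': array([ 0.15640319, -0.50555503, -0.55578534]), 'moment': array([0.06922954, 0.01207037, 0.01507906]), 'finger_force': 0.0, 'finger_gap': 0.9998390397929917} 11.0
```

View pics/top1.png

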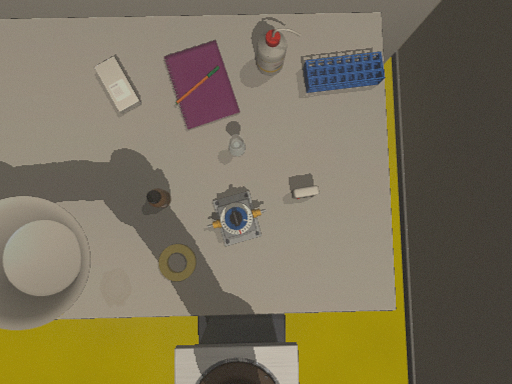

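View pics/scene1.png

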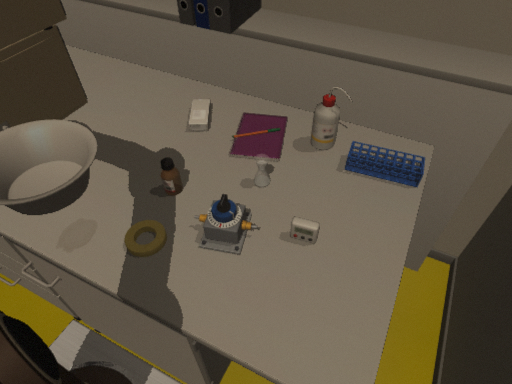

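The top view shows the valve at about (236,218), with its red mark below it on the robot side. The flask is at (236,146), the timer at (306,192), the tape at (177,263) and the bottle at (157,199).

```bash
python3 - <<'E'
from h import *
a=np.load('pics/top1.npz');b=np.load('pics/scene1.npz')
print('top',ray(a,236,218,100),'flask',ray(a,236,150,40),'timer',ray(a,306,192,60),'tape',ray(a,177,263,19),'bottle',ray(a,155,198,103))
print(ray(b,224,200,114), a['fx'],a['t'])
A=cv2.resize(a['image'][180:256,198:274],(600,600),interpolation=cv2.INTER_CUBIC)
cv2.imwrite('pics/c1.png',A[:,:,::-1])
E
```

```text
top [478.46212707 -11.45603129 100.        ] flask [653.04855854 -13.18726206  40.        ] timer [ 539.19819779 -187.17720803   60.        ] tape [366.83957983 145.05617176  19.        ] bottle [530.85036438 181.04565402 103.        ]
[479.59193192 -15.18524473 114.        ] 402.33192117059247 [ -41.84970756  562.45423052 1025.75139988]
```

View pics/c1.png

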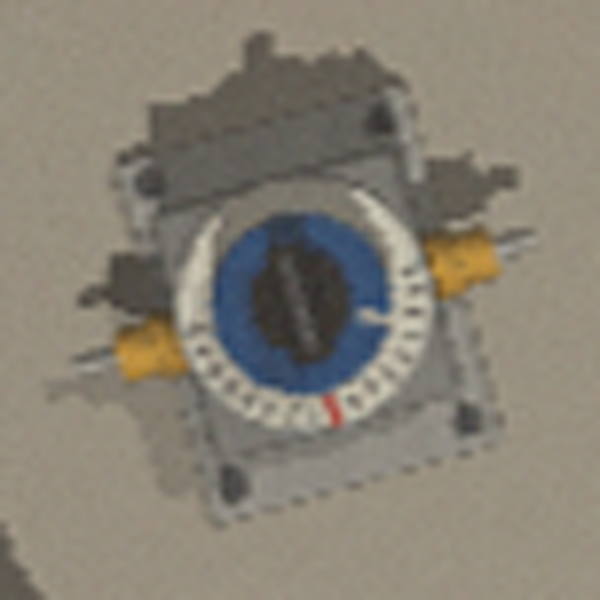

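```bash
python3 - <<'E'
from h import *
a=np.load('pics/top1.npz');b=np.load('pics/scene1.npz')
def tri(pa,pb):
    L=[]
    for c,p in((a,pa),(b,pb)):
        o=-c['R'].T@c['t'];d=ray(c,*p,0)-o;L.append((o,d/np.linalg.norm(d)))
    M=sum(np.eye(3)-np.outer(d,d) for o,d in L);r=sum((np.eye(3)-np.outer(d,d))@o for o,d in L)
    return np.linalg.solve(M,r)
print('bowl rim centre',tri((25,262),(40,155)),'bowl floor',tri((42,258),(45,180)))
print('tip proj',proj(a,[194,594,222]),proj(b,[194,594,222]))
w=snap('wrist','w0')
for z in (0,50,100,150,200,250):print(z,ray(a,90,262,z),ray(b,97,150,z),ray(b,90,185,z))
E
```

```text
bowl rim centre [394.85387481 468.68167382 125.44972395] bowl floor [388.02945699 483.26858986  36.3366743 ]
tip proj [-62.88193917 366.729497  ] [-111.03451164  160.16053259]
0 [373.14787231 375.06216209   0.        ] [565.55816909 491.11024882   0.        ] [446.05422935 402.14484271   0.        ]
50 [378.13629464 355.48686598  50.        ] [529.24972855 433.8833238   50.        ] [418.1817037  351.19808382  50.        ]
100 [383.12471697 335.91156986 100.        ] [492.94128802 376.65639879 100.        ] [390.30917805 300.25132493 100.        ]
150 [388.11313929 316.33627375 150.        ] [456.63284748 319.42947378 150.        ] [362.4366524  249.30456604 150.        ]
200 [393.10156162 296.76097764 200.        ] [420.32440694 262.20254876 200.        ] [334.56412675 198.35780714 200.        ]
250 [398.08998395 277.18568152 250.        ] [384.01596641 204.97562375 250.        ] [306.6916011  147.41104825 250.        ]
```

View pics/w0.png

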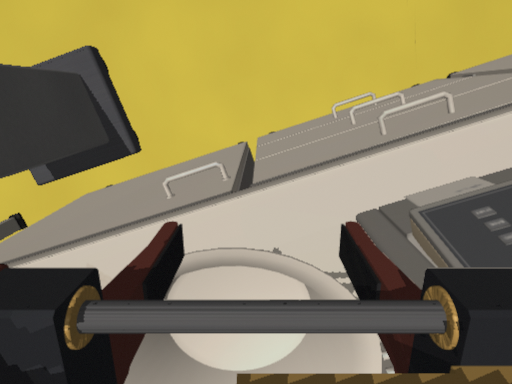

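The wrist view shows the open fingers above a bowl whose rim is about 125–150 mm high. I'll rise first, then go across.

```bash
python3 -m handwheel '[{"grip":-1,"travel":[0,0,0.9],"roll":0},{"grip":-1,"travel":[0.2,-0.6,0.4],"roll":0},{"grip":-1,"travel":[0.4,-0.8,0],"roll":0},{"grip":-1,"travel":[0.4,-0.8,0],"roll":0},{"grip":-1,"travel":[0.4,-0.8,0],"roll":0},{"grip":-1,"travel":[0.4,-0.8,0],"roll":0},{"grip":-1,"travel":[0.4,-0.8,0],"roll":0},{"grip":-1,"travel":[0.4,-0.8,0],"roll":0}]'; python3 -c "
from plant import robot
print(robot.read_state()['q'])"
```

```text
t: 1.15
ee_pos: [350.6, 268.3, 311.7]
orientation: [[-0.951, 0.311, 0.0], [0.311, 0.951, 0.0], [0.0, 0.0, -1.0]]
force: [1.1, -0.7, -0.6]
finger_gap: 0.998
finger_force: 0.0
[-0.94453938  0.01800209  0.18569661  1.90937426 -0.00369246  1.21429462
  0.49739366]
```

```bash
python3 -m handwheel '[{"grip":-1,"travel":[0.4,-0.85,0],"roll":0.2},{"grip":-1,"travel":[0.4,-0.85,0],"roll":0.25},{"grip":-1,"travel":[0.4,-0.85,0],"roll":0.25},{"grip":-1,"travel":[0.4,-0.85,0],"roll":0.25},{"grip":-1,"travel":[0.4,-0.85,0],"roll":0.25},{"grip":-1,"travel":[0.1,-0.4,-0.5],"roll":0.1},{"grip":-1,"travel":[0,0,-0.5],"roll":0},{"grip":-1,"travel":[0,0,0],"roll":0}]'; python3 - <<'E'
from h import *
snap('wrist','w1'); print(robot.read_state()['q'])
E
```

```text
t: 2.15
ee_pos: [474.6, -9.0, 250.1]
orientation: [[-0.935, -0.356, -0.004], [-0.356, 0.935, -0.001], [0.004, 0.001, -1.0]]
force: [-0.1, 0.8, -0.2]
finger_gap: 0.996
finger_force: 0.0
[-0.55702233  0.1366068   0.53150012  1.94768064 -0.07790333  1.07908969
  1.94228378]
```

View pics/w1.png

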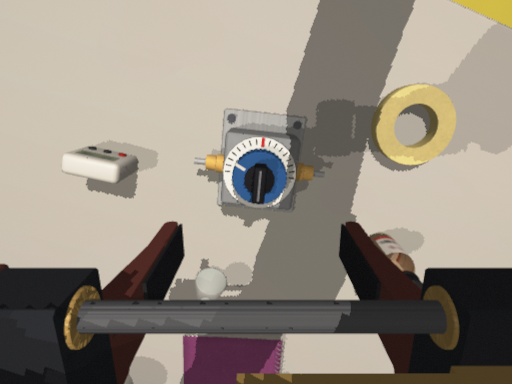

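The wrist view shows the valve at about (260,175), with the wing bar running from (258,198) to (261,165). The white pointer is at (238,167) and the red mark at (263,143). I'll crop in to measure.

```bash
python3 - <<'E'
from h import *
c=np.load('pics/w1.npz');im=c['image']
A=cv2.resize(im[125:215,215:305],(600,600),interpolation=cv2.INTER_CUBIC); 
cv2.imwrite('pics/c2.png',A[:,:,::-1])
hsv=cv2.cvtColor(im,cv2.COLOR_RGB2HSV)
red=(hsv[...,1]>150)&((hsv[...,0]<8)|(hsv[...,0]>172))&(hsv[...,2]>100); red[:130]=0;red[155:]=0;red[:,:240]=0;red[:,290:]=0
v,u=np.nonzero(red);print(len(u),u.mean(),v.mean(),ray(c,u.mean(),v.mean(),65))
blue=(hsv[...,1]>120)&(hsv[...,0]>98)&(hsv[...,0]<125)
blue=cv2.morphologyEx(blue.astype('u1'),cv2.MORPH_OPEN,np.ones((2,2)));n,l,s,ce=cv2.connectedComponentsWithStats(blue)
print(s[1:][s[1:,4]>50])
print('proj guess',[proj(c,[478.5,-11.5,z]) for z in(65,86,114)])
E
```

```text
15 262.53333333333336 141.73333333333332 [445.85204617 -18.97380977  65.        ]
[[ 233  151   54   53 1393]]
proj guess [array([258.27942728, 172.14807492]), array([258.09134982, 176.93752666]), array([257.80121476, 184.32590739])]
```

View pics/c2.png

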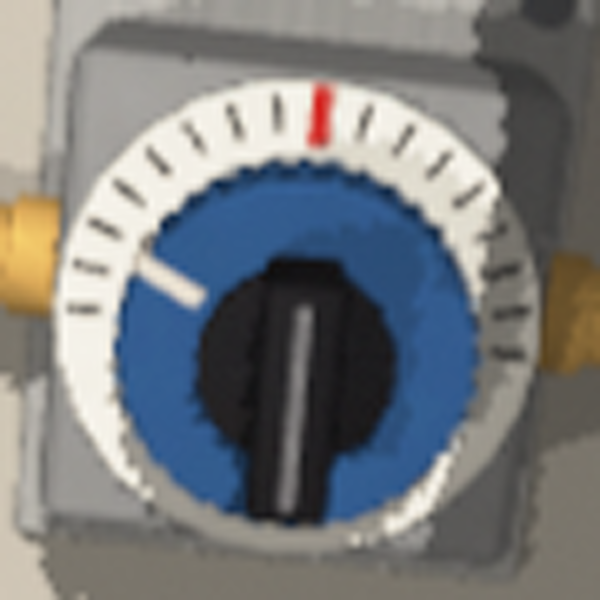

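```bash
python3 - <<'E'
from h import *
c=np.load('pics/w1.npz')
P=lambda x,y,z: ray(c,215+(x+.5)/6.6667-.5,125+(y+.5)/6.6667-.5,z)
dl=np.array([P(55,315,64),P(542,325,64),P(310,80,64)]);print('dial y mid',(dl[0]+dl[1])/2,np.linalg.norm(dl[0]-dl[1]))
r=[P(117,340,86),P(478,345,86)];print('ring',(r[0]+r[1])/2,np.linalg.norm(r[0]-r[1]))
w=[P(305,306,114),P(287,513,114)];d=w[1]-w[0];print('wing',(w[0]+w[1])/2,np.linalg.norm(d),np.degrees(np.arctan2(d[1],d[0])))
m=P(320,115,65);C=(w[0]+w[1])/2
p0,p1=P(137,262,86),P(203,302,86);print('ptr',p0,p1,'mark',m)
for C in ((r[0]+r[1])/2,(w[0]+w[1])/2):
  an=lambda q:np.degrees(np.arctan2(q[1]-C[1],q[0]-C[0]))
  print(C,'mark r,ang',np.linalg.norm((m-C)[:2]),an(m),'ptr',np.linalg.norm((p0-C)[:2]),an(p0),an((p0+p1)/2))
E
```

```text
dial y mid [478.7529899  -10.13472044  64.        ] 79.99732382674244
ring [477.1134314  -10.79664733  86.        ] 55.608300456007385
wing [479.85531584  -9.82489229 114.        ] 30.636145318232618 15.90303696928221
ptr [473.97152361 -38.12996719  86.        ] [476.27351259 -26.59643857  86.        ] mark [445.92725424 -18.89807637  65.        ]
[477.1134314  -10.79664733  86.        ] mark r,ang 32.22127865246967 -165.4377911150754 ptr 27.513305126272094 -96.55725038173165 -95.27430249289449
[479.85531584  -9.82489229 114.        ] mark r,ang 35.12030798796653 -165.02806959408812 ptr 28.910141404880346 -101.74287547388913 -101.85917656204495
```

```bash
python3 -m handwheel '[{"grip":-1,"travel":[0.08,-0.02,-0.4],"roll":-0.16},{"grip":-1,"travel":[0,0,-0.6],"roll":0},{"grip":-1,"travel":[0,0,-0.6],"roll":0},{"grip":-0.5,"travel":[0,0,0],"roll":0},{"grip":-0.5,"travel":[0,0,0],"roll":0},{"grip":-0.5,"travel":[0,0,0],"roll":0}]' 10; python3 - <<'E'
from h import *
w=snap('wrist','w2'); print(proj(w,[479.3,-10.3,114]),robot.read_state()['moment'])
E
```

```text
t: 2.95
ee_pos: [482.0, -9.6, 157.4]
orientation: [[-0.961, -0.277, 0.003], [-0.277, 0.961, 0.001], [-0.003, 0.0, -1.0]]
force: [-0.1, -0.2, 0.3]
finger_gap: 0.758
finger_force: 0.0
[262.24676609 213.96769231] [ 0.03600426 -0.02358283 -0.03168192]
```

View pics/w2.png

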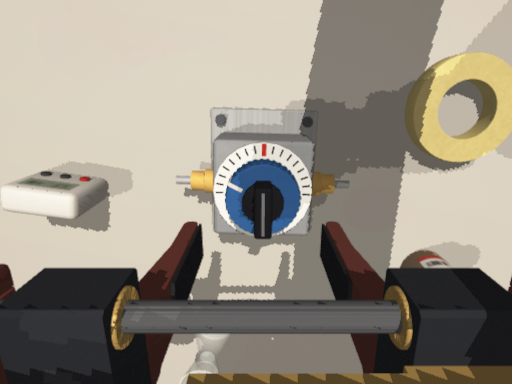

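```bash
python3 -m handwheel '[{"grip":-0.5,"travel":[-0.045,-0.01,-0.4],"roll":0},{"grip":-0.5,"travel":[0,0,-0.44],"roll":0},{"grip":-0.5,"travel":[0,0,0],"roll":0},{"grip":-0.5,"travel":[0,0,0],"roll":0}]' 10; python3 - <<'E'
from h import *
for i in range(4):
  s=robot.read_state(); print(s['moment'],s['ee_pos']); robot.capture('wrist')
E
```

```text
t: 3.5
ee_pos: [478.9, -10.6, 106.4]
orientation: [[-0.961, -0.277, 0.001], [-0.277, 0.961, 0.0], [-0.001, -0.0, -1.0]]
force: [0.9, 0.5, 0.3]
finger_gap: 0.749
finger_force: 0.0
[0.01091877 0.02537284 0.01326459] [478.85611596 -10.57904269 106.36135353]
[0.06097235 0.02719953 0.03679967] [478.98386871 -10.50793376 106.4722328 ]
[0.04349916 0.00096246 0.02603243] [478.96066379 -10.45033982 106.42476082]
[ 0.00738078  0.01789194 -0.03571388] [478.87432669 -10.40383954 106.29650129]
```

```bash
cat > m.py <<'E'
from h import *
import sys
L=[]
for i in range(int(sys.argv[1]) if len(sys.argv)>1 else 4):
  s=robot.read_state(); L.append(np.r_[s['moment'][2],s['tau'][6],s['ee_pos'],s['finger_gap']*88,s['finger_force'],s['force'],np.degrees(np.arctan2(s['orientation'][1,0],s['orientation'][0,0]))%360,s['t']]); robot.capture('wrist')
print(np.round(np.mean(L,0),3)); print('sd Mz,tau7',np.std(L,0)[:2])
E
python3 m.py; python3 -m handwheel '[{"grip":1,"travel":[0,0,0],"roll":0},{"grip":1,"travel":[0,0,0],"roll":0},{"grip":1,"travel":[0,0,0],"roll":0},{"grip":1,"travel":[0,0,0],"roll":0},{"grip":1,"travel":[0,0,0],"roll":0},{"grip":1,"travel":[0,0,0],"roll":0},{"grip":1,"travel":[0,0,0],"roll":0},{"grip":1,"travel":[0,0,0],"roll":0}]' 10; python3 m.py
```

```text
[ 2.50000e-02 -5.00000e-03  4.78555e+02 -1.04100e+01  1.05917e+02
  6.60190e+01  0.00000e+00 -3.94000e-01 -8.40000e-02 -6.16000e-01
  1.96078e+02  3.77500e+00]
sd Mz,tau7 [0.01511992 0.0015213 ]
t: 4.9
ee_pos: [478.0, -10.1, 105.2]
orientation: [[-0.961, -0.277, -0.0], [-0.277, 0.961, 0.001], [0.0, 0.001, -1.0]]
force: [-1.2, 2.3, 0.2]
finger_gap: 0.136
finger_force: 10.0
[-7.60000e-02  8.80000e-02  4.78006e+02 -1.00670e+01  1.05248e+02
  1.19490e+01  9.99500e+00 -1.03400e+00  3.02700e+00  1.36300e+00
  1.96091e+02  4.97500e+00]
sd Mz,tau7 [2.20532193e-02 9.50050448e-05]
```

```bash
python3 -m handwheel '[{"grip":1,"travel":[0.01,0,0.025],"roll":-0.1},{"grip":1,"travel":[0,0,0],"roll":-0.1},{"grip":1,"travel":[0,0,0],"roll":-0.1},{"grip":1,"travel":[0,0,0],"roll":-0.1}]'; python3 m.py 1;  python3 -m handwheel '[{"grip":1,"travel":[0,0,0],"roll":-0.1}]'; python3 m.py 2
```

```text
t: 5.6
ee_pos: [477.8, -9.8, 105.8]
orientation: [[-0.997, -0.071, -0.002], [-0.071, 0.998, 0.0], [0.002, 0.0, -1.0]]
force: [0.2, 5.2, -8.9]
finger_gap: 0.136
finger_force: 10.0
[ 1.21000e-01  4.41000e-01  4.77758e+02 -9.78400e+00  1.05830e+02
  1.19990e+01  9.99700e+00  1.50000e-01  5.20700e+00 -8.92100e+00
  1.84051e+02  5.60000e+00]
sd Mz,tau7 [0. 0.]
t: 5.78
ee_pos: [477.7, -9.8, 105.8]
orientation: [[-1.0, -0.02, -0.002], [-0.02, 1.0, 0.0], [0.002, 0.0, -1.0]]
force: [0.2, 6.2, -9.8]
finger_gap: 0.136
finger_force: 10.0
[ 1.01000e-01  4.50000e-01  4.77745e+02 -9.73000e+00  1.05839e+02
  1.19570e+01  9.98500e+00  2.72000e-01  6.10300e+00 -1.02070e+01
  1.81037e+02  5.80000e+00]
sd Mz,tau7 [0.01117782 0.17925594]
```

```bash
python3 -m handwheel '[{"grip":1,"travel":[0,0.01,-0.01],"roll":-0.08},{"grip":1,"travel":[0,0,0],"roll":-0.08},{"grip":1,"travel":[0,0,0],"roll":0}]'; python3 m.py 4
```

```text
t: 6.25
ee_pos: [477.9, -9.5, 105.8]
orientation: [[-0.998, 0.066, -0.002], [0.066, 0.998, 0.0], [0.002, 0.0, -1.0]]
force: [-1.8, 4.1, -3.5]
finger_gap: 0.137
finger_force: 10.0
[ 4.60000e-02 -1.28000e-01  4.77870e+02 -9.50900e+00  1.05783e+02
  1.19330e+01  9.98500e+00 -2.09500e+00  4.66100e+00 -3.85400e+00
  1.76242e+02  6.32500e+00]
sd Mz,tau7 [0.01345784 0.09412684]
```

```bash
cat > m.py <<'E'
from h import *
import sys
M=[]
for i in range(int(sys.argv[1])):
  s=robot.read_state(); M.append(round(s['moment'][2],3)); robot.capture('wrist')
print('Mz',M,'mean',np.mean(M).round(3),'F',s['force'].round(1),'ang',np.degrees(np.arctan2(s['orientation'][1,0],s['orientation'][0,0])).round(2)%360,'gap',(s['finger_gap']*88).round(2),'p',s['ee_pos'].round(1))
E
python3 -m handwheel '[{"grip":1,"travel":[0,0.005,0],"roll":-0.06},{"grip":1,"travel":[0,0,0],"roll":-0.05},{"grip":1,"travel":[0,0,0],"roll":-0.05}]' >/dev/null; python3 m.py 4
```

```text
Traceback (most recent call last):
  File "m.py", line 6, in <module>
    print('Mz',M,'mean',np.mean(M).round(3),'F',s['force'].round(1),'ang',np.degrees(np.arctan2(s['orientation'][1,0],s['orientation'][0,0])).round(2)%360,'gap',(s['finger_gap']*88).round(2),'p',s['ee_pos'].round(1))
                                                                                                                                                                 ^^^^^^^^^^^^^^^^^^^^^^^^^^
AttributeError: 'float' object has no attribute 'round'
```

```bash
sed -i "s/(s\['finger_gap'\]\*88).round(2)/round(s['finger_gap']*88,2)/; s/round(s\['moment'\]\[2\],3)/round(float(s['moment'][2]),3)/" m.py; python3 m.py 4
```

```text
Mz [0.072, 0.042, 0.13, 0.061] mean 0.076 F [-3.5  4.7 -5. ] ang 171.42 gap 12.32 p [477.9  -9.3 105.8]
```

```bash
python3 -m handwheel '[{"grip":1,"travel":[-0.005,0.01,0],"roll":-0.06},{"grip":1,"travel":[0,0,0],"roll":-0.05},{"grip":1,"travel":[0,0,0],"roll":-0.05}]' >/dev/null; python3 m.py 4
```

```text
Mz [0.103, 0.161, 0.058, 0.035] mean 0.089 F [ -2.2   1.9 -10.4] ang 166.65 gap 11.86 p [477.9  -9.1 105.8]
```

```bash
sleep 1; python3 -m handwheel '[{"grip":1,"travel":[0,0.005,0],"roll":-0.04},{"grip":1,"travel":[0,0,0],"roll":-0.03},{"grip":1,"travel":[0,0,0],"roll":-0.03}]' >/dev/null; python3 m.py 4
```

```text
Mz [0.068, 0.066, 0.084, 0.036] mean 0.064 F [ -2.6   0.5 -14.2] ang 163.66 gap 12.02 p [478.1  -8.9 106. ]
```

```bash
python3 -m handwheel '[{"grip":1,"travel":[0,0,-0.015],"roll":-0.06},{"grip":1,"travel":[0,0,0],"roll":-0.05},{"grip":1,"travel":[0,0,0],"roll":-0.05}]' >/dev/null; python3 m.py 4
```

```text
Mz [0.085, 0.03, 0.09, -0.009] mean 0.049 F [-7.9 -0.5 -1. ] ang 158.81 gap 12.04 p [478.3  -8.8 105.9]
```

```bash
python3 -m handwheel '[{"grip":1,"travel":[0,0,0],"roll":-0.06},{"grip":1,"travel":[0,0,0],"roll":-0.05},{"grip":1,"travel":[0,0,0],"roll":-0.05}]' >/dev/null; python3 m.py 4
```

```text
Mz [0.176, 0.121, 0.083, 0.105] mean 0.121 F [-7.   1.2 -1.4] ang 154.03 gap 11.79 p [478.3  -8.7 105.9]
```

```bash
python3 -m handwheel '[{"grip":1,"travel":[-0.008,0,0],"roll":-0.04},{"grip":1,"travel":[0,0,0],"roll":-0.03},{"grip":1,"travel":[0,0,0],"roll":-0.02}]' >/dev/null; python3 m.py 5
```

```text
Mz [0.184, 0.222, 0.169, 0.215, 0.168] mean 0.192 F [-5.4  0.5 -3.5] ang 151.36 gap 12.08 p [478.4  -8.6 105.9]
```

```bash
python3 -m handwheel '[{"grip":1,"travel":[0,0,0],"roll":-0.02}]' >/dev/null; python3 m.py 6
```

```text
Mz [0.241, 0.25, 0.203, 0.217, 0.252, 0.17] mean 0.222 F [-3.8  0.6 -5. ] ang 150.76 gap 11.8 p [478.4  -8.6 105.9]
```

Torque has risen to about 0.12 N m above the drag, so the needle is snug. I'll release and check.

```bash
python3 -m handwheel '[{"grip":0.5,"travel":[0,0,0],"roll":0},{"grip":-0.5,"travel":[0,0,0],"roll":0},{"grip":-1,"travel":[0,0,0],"roll":0},{"grip":-1,"travel":[0,0,0],"roll":0},{"grip":-1,"travel":[0,0,0],"roll":0},{"grip":-1,"travel":[0,0,0.5],"roll":0},{"grip":-1,"travel":[0,0,0.5],"roll":0},{"grip":-1,"travel":[0,0,0],"roll":0}]'; python3 m.py 3; python3 - <<'E'
from h import *
w=snap('wrist','w3'); A=[478.5,-9.5]
u,v=proj(w,[*A,100]).astype(int);print(u,v)
I=w['image'][v-70:v+40,u-55:u+55];cv2.imwrite('pics/c3.png',cv2.resize(I,(600,600),interpolation=cv2.INTER_CUBIC)[:,:,::-1]);print(robot.read_state()['q'])
E
```

```text
t: 11.58
ee_pos: [479.2, -8.6, 166.8]
orientation: [[-0.873, 0.488, 0.004], [0.488, 0.873, 0.001], [-0.003, 0.003, -1.0]]
force: [0.2, -0.3, -0.7]
finger_gap: 0.985
finger_force: 0.0
Mz [0.017, -0.029, -0.003] mean -0.005 F [-0.6  0.1 -0. ] ang 150.8 gap 87.54 p [477.8  -8.4 165. ]
261 208
[-0.71203365  0.29016577  0.76148261  2.06002899 -0.25735566  0.88652156
  1.25417991]
```

View pics/c3.png

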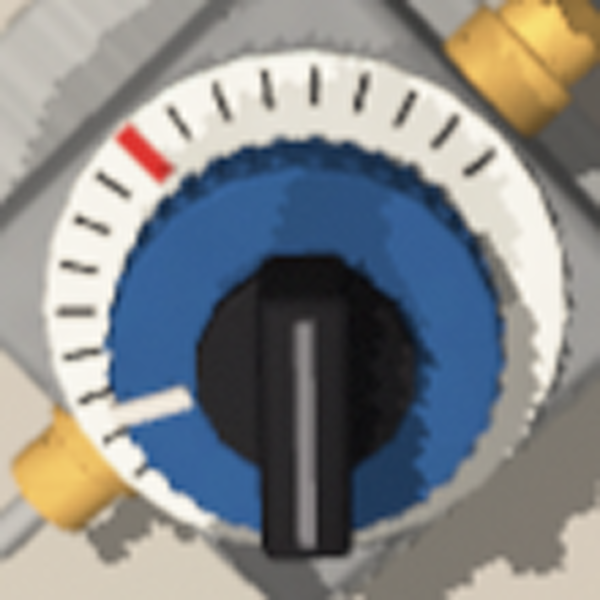

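The crop shows the wing near vertical, aligned with the tool, with the line running (303,320)–(306,548). The red mark is at (145,152) and the pointer runs (108,412)–(192,400).

```bash
python3 - <<'E'
from h import *
c=np.load('pics/w3.npz');k=600/110
P=lambda x,y,z: ray(c,206+(x+.5)/k-.5,138+(y+.5)/k-.5,z)[:2]
an=lambda d:np.degrees(np.arctan2(d[1],d[0]))
w=[P(303,320,114),P(306,548,114)];print('wing',(w[0]+w[1])/2,an(w[1]-w[0]))
r=[P(107,355,86),P(503,345,86)];print('ring mid',(r[0]+r[1])/2,np.linalg.norm(r[1]-r[0]))
d=[P(43,310,64),P(567,310,64)];print('dial mid',(d[0]+d[1])/2,np.linalg.norm(d[1]-d[0]))
m0,m1=P(122,128,64),P(168,180,64);p0,p1=P(108,412,86),P(192,399,86)
print('mark dir',an(m0-m1),m0,m1,'ptr dir',an(p0-p1),p0,p1)
for C in [(478.5,-9.5),(478.5,-8.7),(479.3,-10)]:
  m=(m0+m1)/2-C;print(C,'mark',np.linalg.norm(m),an(m),'ptr',np.linalg.norm(p0-C),an(p0-C),an((p0+p1)/2-C))
E
```

```text
wing [479.88179434 -10.3662582 ] -28.526578448158343
ring mid [478.36718269  -9.49931801] 55.76126888433854
dial mid [479.37965064 -10.05407871] 80.2361675401585
mark dir -169.23148396453539 [441.36353586 -19.90509858] [451.52809168 -17.97189391] ptr dir -109.86630078705106 [472.84012168 -38.50198027] [476.97082548 -27.07003306]
(478.5, -9.5) mark 33.41490784561389 -163.59270284110136 ptr 29.549096132749696 -101.0427582997285 -98.77515708373451
(478.5, -8.7) mark 33.64963090907767 -162.28588679732746 ptr 30.33467076954923 -100.7533319454213 -98.48801320919749
(479.3, -10) mark 34.04841065397223 -164.78016984516154 ptr 29.224867960389112 -102.77015168153572 -100.91608189497799
```

```bash
python3 -m handwheel '[{"grip":-1,"travel":[0.013,-0.013,-0.5],"roll":0},{"grip":-1,"travel":[0,0,-0.5],"roll":0},{"grip":-1,"travel":[0,0,-0.38],"roll":0},{"grip":-1,"travel":[0,0,0],"roll":0},{"grip":-1,"travel":[0,0,0],"roll":0}]'; python3 m.py 2
```

```text
t: 12.4
ee_pos: [478.8, -9.8, 82.7]
orientation: [[-0.872, 0.489, -0.0], [0.489, 0.872, -0.0], [0.0, -0.0, -1.0]]
force: [0.2, 0.7, 0.3]
finger_gap: 0.998
finger_force: 0.0
Mz [0.008, 0.035] mean 0.022 F [-0.4 -0.2  0.8] ang 150.76 gap 88.18 p [479.1  -9.7  83. ]
```

```bash
python3 -m handwheel '[{"grip":1,"travel":[0,0.005,-0.03],"roll":0},{"grip":1,"travel":[0,0,0],"roll":0},{"grip":1,"travel":[0,0,0],"roll":0},{"grip":1,"travel":[0,0,0],"roll":0},{"grip":1,"travel":[0,0,0],"roll":0},{"grip":1,"travel":[0,0,0],"roll":0}]' 22; python3 m.py 2
```

```text
t: 13.25
ee_pos: [478.9, -9.0, 80.8]
orientation: [[-0.873, 0.488, 0.0], [0.488, 0.873, 0.0], [-0.0, 0.0, -1.0]]
force: [0.3, 1.2, 2.9]
finger_gap: 0.633
finger_force: 22.0
Mz [0.018, 0.001] mean 0.01 F [-0.1  1.6  2.4] ang 150.79 gap 55.79 p [478.9  -9.   80.8]
```

Gripped at 55.8 mm, which matches the ring. Next I'll turn it 40° clockwise and check.

```bash
python3 -m handwheel '[{"grip":1,"travel":[0,0,0],"roll":-0.15},{"grip":1,"travel":[0,0,0],"roll":-0.2},{"grip":1,"travel":[0,0,0],"roll":-0.2},{"grip":1,"travel":[0,0,0],"roll":-0.2},{"grip":1,"travel":[0,0,0],"roll":-0.2},{"grip":1,"travel":[0,0,0],"roll":-0.2},{"grip":1,"travel":[0,0,0],"roll":-0.2},{"grip":1,"travel":[0,0,0],"roll":0}]'; python3 m.py 2; python3 - <<'E'
from h import *
w=snap('wrist','w4');print(robot.read_state()['q'].round(2))
u,v=proj(w,[478.8,-9.3,86]).astype(int);print(u,v)
E
```

```text
t: 14.35
ee_pos: [479.3, -8.6, 80.8]
orientation: [[-0.347, 0.938, 0.001], [0.938, 0.347, 0.0], [-0.0, 0.001, -1.0]]
force: [2.5, 3.5, 1.7]
finger_gap: 0.63
finger_force: 22.0
Mz [-0.123, -0.169] mean -0.146 F [3.1 4.5 1.2] ang 110.41 gap 55.26 p [479.3  -8.6  80.8]
[-0.74  0.49  0.86  2.13 -0.56  0.75  0.83]
260 253
```

```bash
python3 - <<'E'
import cv2
i=cv2.imread('pics/w4.png');cv2.imwrite('pics/c4.png',cv2.resize(i[170:310,180:340],(800,700),interpolation=cv2.INTER_CUBIC)[:600])
E
```

```text
(no output)
```

View pics/c4.png

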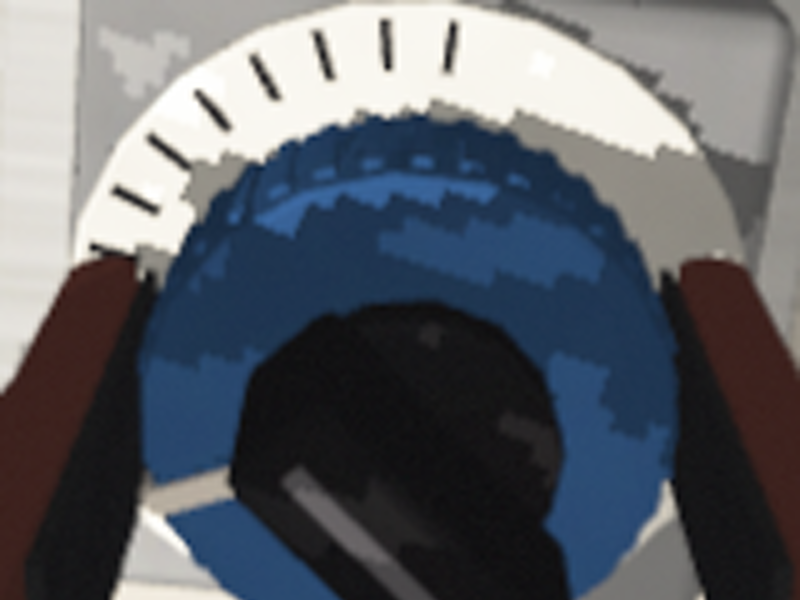

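The pointer has moved with the tool and the wing has stayed put. I'll turn 21° more, then let go and measure numerically from above.

```bash
python3 -m handwheel '[{"grip":1,"travel":[0,0,0],"roll":-0.15},{"grip":1,"travel":[0,0,0],"roll":-0.2},{"grip":1,"travel":[0,0,0],"roll":-0.2},{"grip":1,"travel":[0,0,0],"roll":-0.15},{"grip":1,"travel":[0,0,0],"roll":0},{"grip":1,"travel":[0,0,0],"roll":0}]'; python3 m.py 3;python3 -m handwheel '[{"grip":0,"travel":[0,0,0],"roll":0},{"grip":-1,"travel":[0,0,0],"roll":0},{"grip":-1,"travel":[0,0,0],"roll":0},{"grip":-1,"travel":[0,0,0],"roll":0},{"grip":-1,"travel":[0,0,0.5],"roll":0},{"grip":-1,"travel":[0,0,0.5],"roll":0},{"grip":-1,"travel":[0,0,0.4],"roll":0},{"grip":-1,"travel":[0,0,0],"roll":0}]'; cat > a.py <<'E'
from h import *
from scipy.optimize import least_squares
import sys
def S(c,C,z,r,th):
    X=np.stack([C[0]+r*np.cos(th),C[1]+r*np.sin(th),z+0*th],-1).reshape(-1,3)
    p=X@c['R'].T+c['t'];uv=(p[:,:2]/p[:,2:]*[c['fx'],c['fy']]+[c['cx'],c['cy']]).astype('f4').reshape(*th.shape,2)
    return cv2.remap(c['image'],uv[...,0],uv[...,1],cv2.INTER_LINEAR).astype(float)
def cm(th,w): return np.degrees((th*w).sum()/w.sum())
def run(c,guess):
  for C in [(479,-9.5),(478.5,-9),(479.5,-10)]:
    T=np.radians(np.arange(-185,-70,.25));R=np.arange(31,38,.5);th,r=np.meshgrid(T,R)
    s=S(c,C,64.5,r,th);w=np.clip(s[...,0]-s[...,1]-60,0,None);mk=cm(th,w)
    R=np.arange(19.5,25.5,.5);T=np.radians(np.arange(guess-14,guess+14,.25));th,r=np.meshgrid(T,R)
    s=S(c,C,86,r,th);w=np.clip(s[...,0]-90,0,None);pt=cm(th,w)
    per=[round(float(cm(T,w[i])),1) for i in range(0,len(R),2)]
    print(C,'mark',mk.round(2),'ptr',pt.round(2),'togo',(pt-mk).round(2),per,'peak',w.max())
for a in sys.argv[1:]:
  n,g=a.split(':');run(np.load(f'pics/{n}.npz'),float(g))
E
python3 - <<'E'
from h import *
snap('wrist','w5');c=robot.read_state();print(c['ee_pos'],c['q'].round(2))
E
python3 a.py w1:-100 w3:-100 w5:-163
```

```text
t: 15.25
ee_pos: [479.7, -8.6, 80.8]
orientation: [[0.011, 1.0, 0.002], [1.0, -0.011, 0.001], [0.001, 0.002, -1.0]]
force: [3.5, 4.7, -1.7]
finger_gap: 0.633
finger_force: 22.0
Mz [-0.154, -0.092, -0.149] mean -0.132 F [ 4.2  5.  -0.7] ang 89.39 gap 55.93 p [479.7  -8.6  80.8]
t: 16.4
ee_pos: [479.5, -9.2, 165.7]
orientation: [[0.012, 1.0, 0.002], [1.0, -0.012, 0.001], [0.001, 0.002, -1.0]]
force: [0.4, -0.2, 0.3]
finger_gap: 1.0
finger_force: 0.0
[478.8177245   -8.90364236 164.71865602] [-0.96  0.41  1.13  2.07 -0.47  0.94  0.41]
(479, -9.5) mark -164.21 ptr -99.49 togo 64.72 [-99.2, -99.2, -99.4, -99.7, -99.7, -99.8] peak 143.0
(478.5, -9) mark -163.18 ptr -97.96 togo 65.21 [-97.6, -97.5, -97.8, -98.1, -98.3, -98.4] peak 143.0
(479.5, -10) mark -165.23 ptr -101.04 togo 64.19 [-100.8, -100.9, -101.1, -101.2, -101.1, -101.1] peak 143.0
(479, -9.5) mark -163.9 ptr -99.12 togo 64.78 [-98.9, -98.8, -99.0, -99.2, -99.3, -99.4] peak 150.0
(478.5, -9) mark -162.88 ptr -97.57 togo 65.31 [-97.1, -97.3, -97.4, -97.7, -97.9, -98.0] peak 150.0
(479.5, -10) mark -164.92 ptr -100.67 togo 64.25 [-100.6, -100.5, -100.6, -100.7, -100.8, -100.9] peak 150.0
(479, -9.5) mark -163.95 ptr -160.52 togo 3.43 [nan, -160.9, -160.5, -160.4, -160.4, -160.6] peak 148.0
(478.5, -9) mark -162.92 ptr -158.93 togo 3.99 [nan, -159.4, -158.9, -158.8, -158.9, -159.1] peak 148.0
(479.5, -10) mark -164.96 ptr -162.08 togo 2.88 [nan, nan, -162.2, -162.1, -162.0, -162.1] peak 148.0a.py:8: RuntimeWarning: invalid value encountered in scalar divide
  def cm(th,w): return np.degrees((th*w).sum()/w.sum())
```

About 3.0° remains (64.4° needed, 61.4° turned). I'll regrip and finish.

```bash
python3 -m handwheel '[{"grip":-1,"travel":[0.008,-0.008,-0.5],"roll":0},{"grip":-1,"travel":[0,0,-0.5],"roll":0},{"grip":-1,"travel":[0,0,-0.4],"roll":0},{"grip":-1,"travel":[0,0,0],"roll":0},{"grip":1,"travel":[0,0,0],"roll":0},{"grip":1,"travel":[0,0,0],"roll":0},{"grip":1,"travel":[0,0,0],"roll":0},{"grip":1,"travel":[0,0,0],"roll":0},{"grip":1,"travel":[0,0,0],"roll":0},{"grip":1,"travel":[0,0,0],"roll":0}]' 22; python3 m.py 3; python3 -m handwheel '[{"grip":1,"travel":[0,0,0],"roll":-0.05},{"grip":1,"travel":[0,0,0],"roll":-0.05},{"grip":1,"travel":[0,0,0],"roll":0},{"grip":1,"travel":[0,0,0],"roll":0}]' >/dev/null; python3 m.py 3
```

```text
t: 17.7
ee_pos: [479.7, -9.4, 81.1]
orientation: [[0.012, 1.0, 0.001], [1.0, -0.012, 0.0], [0.001, 0.001, -1.0]]
force: [-0.6, 1.4, 5.9]
finger_gap: 0.633
finger_force: 22.0
Mz [0.009, 0.042, 0.019] mean 0.023 F [0.6 1.6 5.5] ang 89.28 gap 55.93 p [479.7  -9.4  81.1]
Mz [-0.07, -0.083, -0.126] mean -0.093 F [0.4 1.6 5.7] ang 86.27 gap 55.62 p [479.7  -9.4  81.1]
```

```bash
python3 -m handwheel '[{"grip":0,"travel":[0,0,0],"roll":0},{"grip":-1,"travel":[0,0,0],"roll":0},{"grip":-1,"travel":[0,0,0],"roll":0},{"grip":-1,"travel":[0,0,0],"roll":0},{"grip":-1,"travel":[0,0,0.5],"roll":0},{"grip":-1,"travel":[0,0,0.5],"roll":0},{"grip":-1,"travel":[0,0,0.4],"roll":0},{"grip":-1,"travel":[0,0,0],"roll":0}]'|head -2
python3 - <<'E'
from h import *
w=snap('wrist','w6');u,v=proj(w,[479.3,-9.7,100]).astype(int);print(u,v)
cv2.imwrite('pics/c6.png',cv2.resize(w['image'][v-70:v+40,u-55:u+55],(600,600),interpolation=cv2.INTER_CUBIC)[:,:,::-1])
E
python3 a.py w6:-163
```

```text
t: 19.5
ee_pos: [480.0, -9.5, 165.7]
260 205
(479, -9.5) mark -163.92 ptr -163.81 togo 0.11 [nan, nan, -164.3, -163.7, -163.6, -163.7] peak 149.0
(478.5, -9) mark -162.92 ptr -162.28 togo 0.63 [nan, -164.7, -162.2, -162.1, -162.1, -162.3] peak 149.0
(479.5, -10) mark -164.93 ptr -165.3 togo -0.38 [nan, nan, -166.8, -165.2, -165.2, -165.1] peak 149.0a.py:8: RuntimeWarning: invalid value encountered in scalar divide
  def cm(th,w): return np.degrees((th*w).sum()/w.sum())
```

View pics/c6.png

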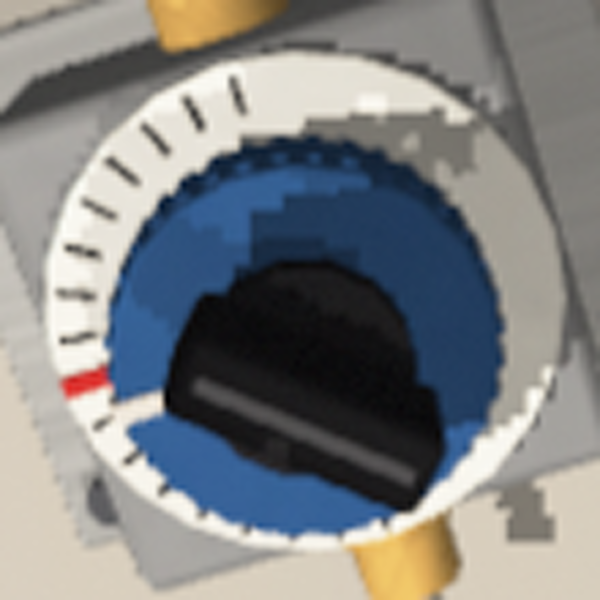

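The pointer, at about (135,408), now lines up with the red mark at (86,384) once parallax is allowed for (within about 0.4°). I'll check that the wing angle hasn't changed.

```bash
python3 - <<'E'
from h import *
c=np.load('pics/w6.npz');k=600/110
P=lambda x,y:ray(c,205+(x+.5)/k-.5,135+(y+.5)/k-.5,114)[:2]
a,b=P(198,386),P(413,476);d=b-a;print(np.degrees(np.arctan2(d[1],d[0])),(a+b)/2)
E
```

```text
-27.905818330499102 [479.59949571 -10.53429822]
```

```bash
python3 -c "
from plant import robot
print(robot.close_job())"
```

```text
the job is handed in; nothing more can be done
None
```

I handed the job in at about 20 s: the wing knob is snug on its seat (about 0.1 N m above the drag by my estimate), the blue ring's pointer is on the red mark to within about 0.5°, and the gripper is open and clear; I saw no contact with the bystanders but did not re-image them.

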